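# Stand a carving blank on edge and clamp it

### The job

Tip the cream carving blank up so that it stands on its thin edge on the bed of the blue clamp, upright, flat against the fence and with its red edge on top. Then push the sliding jaw up to it so that it is driven along the fence and held snugly between the jaw and the yellow end stop. Leave the other things on the bench where they are.

Things in the scene. Friction and masses are not known exactly. Their poses are not given: they have to be found in the camera images.
- clamp: edge clamp, fixed to the bench (sizes here and below in mm); origin on the bench. x points to its fence, y along the fence to the end stop, z up. Steel bed, top 50 above the bench, y -200 to 160, x -45 (free front, lip 12 thick) to 35; the blue windowed fence stands at x 35 to 50, top 95 above the bed. The foot under the bed is set back to x = -20: free space below an overhang
- bed_foot (a point): point where the bed's top meets the fence's front face, at clamp (35, -20, 50); axes as the clamp's
- stop_face (a point): yellow end stop: point on its face that looks to the clamp's -y, at clamp (20, 140, 80), 30 above the bed. The stop is 40 (x) x 20 (y) x 60 high and stands against the fence; axes as the clamp's
- jaw (a joint): travel of the sliding jaw along the clamp's +y, in m, 0 to 0.175: its clamping face lies at clamp y = -125 mm + travel. It stays where it is left and needs about 3 N to push. With the 100 wide blank between it and the stop it reads 0.165
- jaw_face (a point): centre of the jaw's brass clamping face, 22 above the bed; the jaw is a dark steel block that reaches 55 back (to -y) from this face, 32 thick along x (clamp x = 2 to 34), top 45 above the bed; axes as the clamp's
- jaw_post (a point): centre of the top of the jaw's red post: upright, 16 diameter, 42 tall on top of the jaw, its top 87 above the bed, its axis 42 behind the clamping face
- blank: loose flat cream blank, 115 (x) x 100 (y) x 18 (z), about 0.28 kg; origin at its centre. Starts lying on the bed, its red -x edge overhanging the front by about 40, its +x edge a few mm from the fence. Standing as wanted: its x axis points straight down, centre 57.5 above the bed, 9 before the fence, finally 50 from the stop face
- jar: closed amber glass jar, 52 diameter, 65 tall; origin at the centre of its underside; stands behind the clamp's fence
- brush: bench brush lying flat; origin at its middle, on the bench
- mallet: small hammer lying flat; origin at its middle, on the bench
- offcut: cream offcut block 50 x 30 x 20; origin at the centre of its underside
- cup: open steel cup, 70 diameter, 80 tall; origin at the centre of its underside
- dowel: wooden dowel lying on the bench, 18 diameter, 110 long; origin under its middle
Things that resemble listed ones, but are neither listed nor needed, are in the scene too. Leave any purple or turquoise look-alike of the blank alone.

How it is judged:
By the outcome, as a careful person would: the job done as asked, in the order asked, and still so for the second after the job is handed in, with the robot touching nothing.
It also fails if it takes over 48 s, if anything falls off the work surface, if the arm or the gripper's body presses on something with over 40 N, if the wrist force passes 120 N, or if a joint passes its speed limit or range.

### The arm

A 6-joint arm with a two-finger parallel gripper is mounted at the origin on the work surface. World frame = base frame: x ahead of the robot, y to its left, z up, the work surface at z = 0. Lengths are in m, angles in rad, forces in N, time in s.
With the tool pointing down it reaches from about 0.25 to 0.85 m from the base axis. Payload 12.5 kg.
Tool frame: the origin (TCP) lies between the finger pads; the fingertips stand ahead of it and the grasp point (between the pads) lies 2 mm behind it (robot.nose_length is the x of the fingertips in the tool frame, in m); x points along the fingers, z is the direction in which the jaws open and shut, and the axes are right-handed (so a half turn about x gives the same grasp; the last joint's range is limited). The gripper opens to 93 mm and grips with 3 to 60 N. Pads are 15 mm wide; open, the fingers measure 128 mm over their backs; the gripper's body (75 mm by 188 mm) begins 65 mm behind the grasp point.
Start: joints at [1.047, 0.351, 1.652, -0, 1.139, -0.085], TCP at [0.234, 0.498, 0.236] pointing down, gripper open.
Joint ranges: [-2.75, 2.75], [-0.79, 2.1], [0.01, 2.65], [-1.57, 4.71], [0.07, 3.14], [-2.87, 2.87]. Speed limits (rad/s): [2.22, 2.22, 2.79, 3.14, 3.14, 3.14].

### API

Orientations are given as a unit quaternion [w, x, y, z].
In Python, from station import readout, get_image, robot gives the robot as it stands. The module is installed in compiled form; this text tells all that it offers.
- The arm moves only by the tool play_rows, never from a script. Its argument "commands" is a list of rows, each an object with "slide": the shift along the world's x, y, z in mm, a list of three; "spin": the turn about the world's z in rad; "grip": the finger opening in mm, from 0 to 93. In form: [{"slide": [tx, ty, tz], "spin": spin, "grip": grip}, ...]. A call has 1 to 12 rows; each row is the pose to reach, as a shift and turn from the pose commanded when the call began; what a row does not reach only later rows make up. A row lasts 1/8 s, in which the tool goes at most 62.5 mm and 10.7 degrees, less where a joint would pass 70% of its speed; a pose out of reach is approached as far as the arm can. A call with a gripper value outside its range is refused whole. The fingers move at their own pace and stop on an object; the grip force is fixed at half the most. Time passes only in rows, so rows that repeat a pose let the fingers close. It gives the time, the measured TCP pose, the force and the opening at its end, in the units of the state.
- readout.sense(): the state, without advancing time (a new reading comes with each control period).
- get_image(name): name is "scene" or "top" or "wrist"; returns a dict with "color" (420x560x3 uint8, blue, green, red), "z_map" (420x560 float32, m along the optical axis (not along the pixel's ray), 0 where there is no reading), "camera_matrix" (3x3 intrinsics, pixels), "world_to_cam" (4x4, takes a point from world to camera coordinates); the wrist camera has in their place "mount" (4x4, takes a point from camera to tool coordinates, whose origin is the TCP and whose axes are the tool frame's). Camera axes: x right, y down, z forward; pixel columns grow to the right and rows downward; lengths in m; the calibration is good to about 2 mm. The wrist camera is an equidistant fisheye: a pixel r from the principal point sees the ray r / f radians off the axis. A picture is of the moment at which its call begins: read the wrist's pose just before it.
- robot.job_done(): hands the job in, once; it reports no verdict.
The state is a dict: "time": time; "joint_pos": joint angles; "qvel": joint speeds; "tau": joint torques, N m; "position": TCP position; "tcp_rot": TCP orientation; "contact_force": force on the tool from outside, world axes, zero at the start; "ft_torque": the same for the moment, N m; "finger_gap": finger opening in m.
Only numpy, scipy, OpenCV 4.12 (cv2) and the standard library are available. Lean on these libraries where they do the work, as an engineer would, in place of code of your own. Each camera call takes 0.05 s, during which the arm holds its last target. There are 200 camera calls.

## Working session

There is one attempt and no reset: what is moved stays moved. The work goes in short steps, Python scripts to look and compute and a tool call to move; the robot and the scene stay as the last step left them, time stands still between calls to the robot, and variables do not carry over. Pictures are saved under pics/ and viewed, about 8 in all and at most 12, crops included, and the job is handed in when it is done.

Besides the shell and the picture viewer there is one more tool, called after "Call:" as a command line: name --argument value ..., lists and objects as JSON in quotes. play_rows: Moves the arm, as the interface text tells. Its arguments: {"type":"object","properties":{"commands":{"type":"array"}},"required":["commands"]}

```bash
mkdir -p pics; cat > h.py <<'E'
import numpy as np, cv2
from station import readout, get_image, robot
def pts(im):
    K=im["camera_matrix"];z=im["z_map"];v,u=np.mgrid[:z.shape[0],:z.shape[1]]
    c=np.stack([(u-K[0,2])/K[0,0]*z,(v-K[1,2])/K[1,1]*z,z,np.ones_like(z)],-1)
    return (c@np.linalg.inv(im["world_to_cam"]).T)[...,:3]
E
python3 - <<'E'
from h import *
print(readout.sense(), robot.nose_length)
a=get_image("scene");b=get_image("top")
for n,i in(("scene",a),("top",b)):
    np.savez("pics/"+n+"0.npz",**i); cv2.imwrite(f"pics/{n}0.png",i["color"]); print(i["world_to_cam"].round(3))
E
```

```text
{'time': 0.0, 'joint_pos': array([ 1.04742008e+00,  3.51213852e-01,  1.65241160e+00, -1.88156468e-05,
        1.13911167e+00, -8.46052422e-02]), 'qvel': array([-1.72315480e-04, -5.70003680e-05, -2.59142087e-05,  5.76622629e-04,
        8.52461480e-04, -3.70970279e-04]), 'tau': array([-5.02590210e-04, -4.97331333e+01, -2.85250622e+01,  6.98303548e-02,
        2.57331360e-02, -8.17125806e-05]), 'position': array([0.23347668, 0.49762832, 0.23511843]), 'tcp_rot': array([ 0.59647319, -0.37939574,  0.59718488,  0.37901032]), 'contact_force': array([-6.70495763e-02,  4.37232850e-04, -6.48149424e-01]), 'ft_torque': array([-0.01756862,  0.0027364 , -0.03836013]), 'finger_gap': 0.0930874881551912} 0.017
[[ 0.264  0.964  0.    -0.14 ]
 [ 0.489 -0.134 -0.862 -0.169]
 [-0.831  0.228 -0.507  1.806]
 [ 0.     0.     0.     1.   ]]
[[ 0.027 -1.     0.007 -0.035]
 [-0.985 -0.028 -0.17   0.576]
 [ 0.17  -0.003 -0.985  1.531]
 [ 0.     0.     0.     1.   ]]
```

View pics/scene0.png

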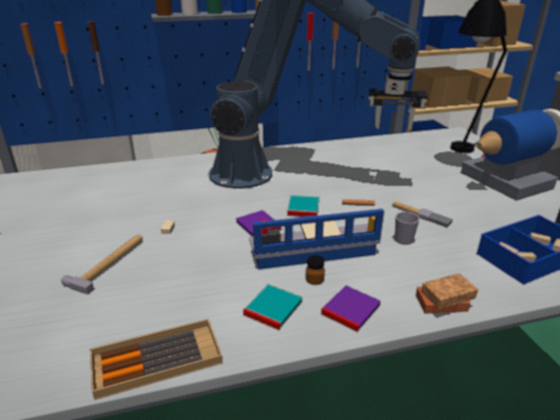

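View pics/top0.png

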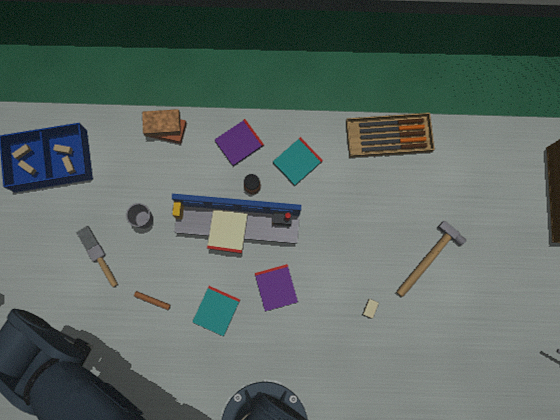

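The cream blank is the one lying on the clamp (top image 228,231), its red edge at row 250. The purple and turquoise slabs (239,142), (297,160), (276,287) and (217,310) are look-alikes. The jaw, with its red post, is at (287,217) and the yellow stop at (177,209). Next I'll measure these.

```bash
python3 - <<'E'
from h import *
i=dict(np.load("pics/top0.npz"));P=pts(i);C=i["color"].astype(int)
def rect(m):
    q=P[m][:,:2].astype(np.float32); q=q[:]; r=cv2.minAreaRect(q*1000); return len(q),np.round(r[0],1),np.round(r[1],1),round(r[2],2),P[m][:,2].mean().round(4)
v,u=np.mgrid[:420,:560]; R=(u>165)&(u<310)&(v>188)&(v<260)
b,g,r=C[...,0],C[...,1],C[...,2]; z=P[...,2]
print("fence",rect(R&(abs(z-.145)<.006)&(b>r+40)))
cream=R&(abs(z-.068)<.008)&(r>150)&(r-b>20)&(r-g<60)
print("cream",rect(cream))
red=R&(r>120)&(g<90)&(b<90)
print("red blank",rect(red&(v>235)),P[red&(v>235)].min(0),P[red&(v>235)].max(0))
post=red&(v<225); print("post",post.sum(),P[post&(z>.12)].mean(0),z[post].max())
yel=R&(r>150)&(b<80)&(g>110); print("yellow",rect(yel&(abs(z-.11)<.008)))
print("bed",rect(R&(abs(z-.05)<.005)))
print("jaw",rect(R&(abs(z-.095)<.006)&(u>260)))
cv2.imwrite("pics/crop0.png",cv2.resize(i["color"][185:262,160:312],None,fx=5,fy=5,interpolation=cv2.INTER_CUBIC))
E
```

```text
fence (637, array([616. ,  96.5]), array([356.4,  16.5]), 86.46, np.float64(0.1448))
cream (1174, array([549. , 124.9]), array([ 96.8, 107.1]), 83.72, np.float64(0.0683))
red blank (86, array([492.9, 136.1]), array([109.2,  11.2]), 80.68, np.float64(0.0669)) [ 4.84102571e-01  8.18935376e-02 -4.22650064e-04] [0.50723412 0.1891133  0.07776288]
post 19 [ 0.58239119 -0.04725864  0.1366449 ] 0.14263285885753918
yellow (71, array([597. , 267.4]), array([17.5, 34.7]), 86.27, np.float64(0.1104))
bed (1843, array([576.8,  99.4]), array([179.3, 365.1]), 9.86, np.float64(0.0501))
jaw (182, array([584., -31.]), array([102.9,  35. ]), 86.63, np.float64(0.095))
```

View pics/crop0.png

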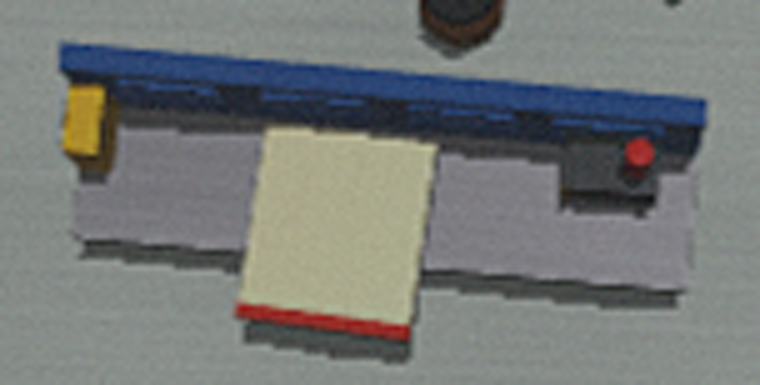

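Call:
play_rows --commands '[{"slide":[227,-366,0],"spin":0.378,"grip":60},{"slide":[227,-366,0],"spin":0.378,"grip":60},{"slide":[227,-366,0],"spin":0.378,"grip":60},{"slide":[227,-366,0],"spin":0.378,"grip":60},{"slide":[227,-366,0],"spin":0.378,"grip":60},{"slide":[227,-366,0],"spin":0.378,"grip":60},{"slide":[227,-366,0],"spin":0.378,"grip":60},{"slide":[227,-366,0],"spin":0.378,"grip":60},{"slide":[227,-366,0],"spin":0.378,"grip":60}]'

```text
time: 1.23
position: [0.4603, 0.1319, 0.2353]
tcp_rot: [0.515, -0.484, 0.515, 0.485]
contact_force: [-0.2, -0.5, -0.0]
finger_gap: 0.0601
```

Call:
play_rows --commands '[{"slide":[0,-1,-60],"spin":0,"grip":60},{"slide":[0,-1,-120],"spin":0,"grip":60},{"slide":[0,-1,-170],"spin":0,"grip":60},{"slide":[0,-1,-190],"spin":0,"grip":60},{"slide":[0,-1,-190],"spin":0,"grip":60},{"slide":[8,-1,-190],"spin":0,"grip":60},{"slide":[14,-2,-190],"spin":0,"grip":60},{"slide":[20,-2,-190],"spin":0,"grip":60},{"slide":[20,-2,-190],"spin":0,"grip":60}]'

```text
time: 2.35
position: [0.4812, 0.1299, 0.0459]
tcp_rot: [0.515, -0.485, 0.515, 0.484]
contact_force: [-0.2, -0.1, -0.3]
finger_gap: 0.0599
```

```bash
python3 - <<'E'
from h import *
print(readout.sense()["position"])
i=get_image("scene");a=cv2.resize(i["color"][190:290,220:420],None,fx=4,fy=4)
cv2.imwrite("pics/c1.png",a[:, :800])
E
```

```text
[0.48121219 0.12985321 0.04594391]
```

View pics/c1.png

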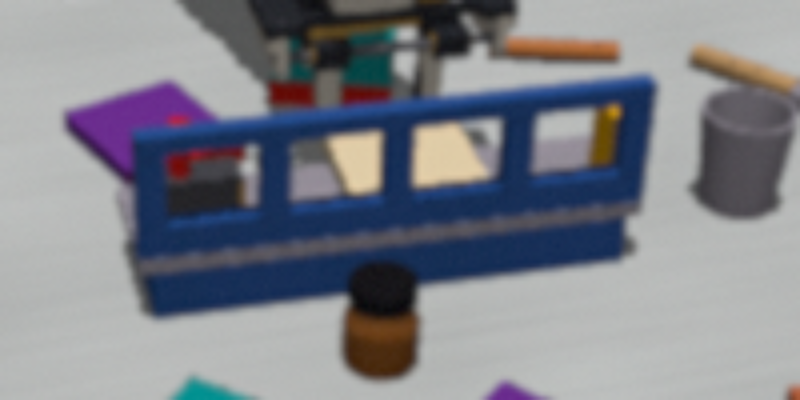

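The blank is flat on the bed (seen through windows at about 360,160) and both fingers are in front of its red edge. Now I'll push it gently to the fence.

Call:
play_rows --commands '[{"slide":[2,0,0],"spin":0,"grip":60},{"slide":[4,0,0],"spin":0,"grip":60},{"slide":[6,0,0],"spin":0,"grip":60},{"slide":[7,0,0],"spin":0,"grip":60},{"slide":[7,0,0],"spin":0,"grip":60}]'

```text
time: 3.02
position: [0.4878, 0.1299, 0.0456]
tcp_rot: [0.515, -0.485, 0.515, 0.485]
contact_force: [-0.9, 0.1, -1.1]
finger_gap: 0.0598
```

Call:
play_rows --commands '[{"slide":[1,0,0],"spin":0,"grip":60},{"slide":[2,0,0],"spin":0,"grip":60},{"slide":[2,0,0],"spin":0,"grip":60}]'

```text
time: 3.4
position: [0.4885, 0.1299, 0.0455]
tcp_rot: [0.514, -0.484, 0.516, 0.485]
contact_force: [-9.1, 0.2, 5.5]
finger_gap: 0.0599
```

Call:
play_rows --commands '[{"slide":[2,0,0],"spin":0,"grip":60},{"slide":[2,0,3],"spin":0,"grip":60},{"slide":[2,0,6],"spin":0,"grip":60},{"slide":[2,0,9],"spin":0,"grip":60},{"slide":[2,0,12],"spin":0,"grip":60}]'

```text
time: 4.03
position: [0.4877, 0.1298, 0.0562]
tcp_rot: [0.512, -0.483, 0.518, 0.487]
contact_force: [-14.2, 2.8, -1.7]
finger_gap: 0.06
```

```bash
cat > look.py <<'E'
from h import *
import sys
s=readout.sense();print(s["position"].round(4),s["contact_force"].round(1))
i=get_image("scene");P=pts(i)[190:290,220:420];C=i["color"][190:290,220:420].astype(int)
b,g,r=C[...,0],C[...,1],C[...,2]
ex=np.array([.998,-.0617,0]);ey=np.array([.0617,.998,0]);o=np.array([.5748,.1191,.05])
Q=np.stack([(P-o)@ex,(P-o)@ey,(P-o)[...,2]],-1)*1000
m=(r>130)&(r-b>20)&(r-b<120)&(abs(g-r)<60)&(abs(Q[...,0]+20)<80)&(abs(Q[...,1])<90)&(Q[...,2]>5)
q=Q[m];print("cream",len(q),q.min(0).round(),q.max(0).round())
A=np.c_[q[:,:1],q[:,1:2],np.ones(len(q))]
w,vv=np.linalg.eigh(np.cov(q.T));print("normal",vv[:,0].round(3),"tilt",np.degrees(np.arccos(abs(vv[2,0]))).round(1),"rms",w[0]**.5, "mean",q.mean(0).round(1))
if len(sys.argv)>1: cv2.imwrite("pics/"+sys.argv[1],cv2.resize(i["color"][170:290,220:420],None,fx=4,fy=4))
E
python3 look.py
```

```text
[0.4877 0.1298 0.0562] [-14.2   2.8  -1.7]
cream 392 [-52. -46.  13.] [54. 90. 84.]
normal [-0.007 -0.015  1.   ] tilt 0.9 rms 6.937424010895024 mean [-1.4  7.6 23.5]
```

```bash
sed -i 's/<54 //' look.py; python3 look.py c2.png
```

```text
[0.4877 0.1298 0.0565] [-14.4   2.5  -1.9]
cream 396 [-49. -46.  11.] [54. 89. 85.]
normal [ 0.036 -0.004 -0.999] tilt 2.1 rms 6.722547248276097 mean [-0.9  7.1 23.5]
```

View pics/c2.png

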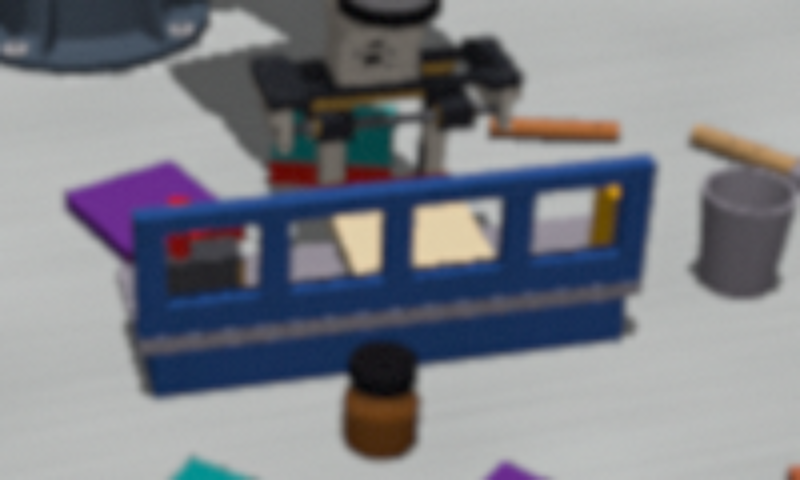

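```bash
python3 - <<'E'
s=open('look.py').read()
a=s.index('m=(r>130)');b_=s.index('if len(sys')
s=s[:a]+'''m=(r>150)&(r-b>15)&(r-b<110)&(r-g<50)&(Q[...,0]>-110)&(Q[...,0]<34)&(abs(Q[...,1]-5)<48)&(Q[...,2]>8)
q=Q[m];k=np.ones(len(q),bool)
best=0;rng=np.random.default_rng(0)
for _ in range(400):
    t=q[rng.choice(len(q),3,False)];n=np.cross(t[1]-t[0],t[2]-t[0]);n/=np.linalg.norm(n)+1e-9
    kk=abs((q-t[0])@n)<2.5
    if kk.sum()>best: best,k=kk.sum(),kk
q=q[k];c=q.mean(0);n=np.linalg.svd(q-c)[2][2];n*=np.sign(n[2]+n[0])
print("n",len(m[m]),best,"normal",n.round(3),"tilt",np.degrees(np.arctan2(n[0],n[2])).round(1),"c",c.round(1),"lo",q.min(0).round(),"hi",q.max(0).round())
'''+s[b_:]
open('look.py','w').write(s)
E
python3 look.py
```

```text
[0.4877 0.1298 0.0563] [-15.3   2.9  -3.1]
n 336 299 normal [ 0.083 -0.003  0.997] tilt 4.8 c [-3.3  8.3 22.7] lo [-39. -43.  18.] hi [31. 53. 28.]
```

Tilt is 4.8° for an 11 mm lift, so the friction lift works. I'll continue along the arc.

Call:
play_rows --commands '[{"slide":[0,0,3],"spin":0,"grip":60},{"slide":[0,0,6],"spin":0,"grip":60},{"slide":[0,0,9],"spin":0,"grip":60},{"slide":[0,0,12],"spin":0,"grip":60},{"slide":[0,0,15],"spin":0,"grip":60},{"slide":[0,0,18],"spin":0,"grip":60}]'

```text
time: 4.92
position: [0.4882, 0.1298, 0.0744]
tcp_rot: [0.513, -0.483, 0.517, 0.486]
contact_force: [-12.8, 1.0, -0.7]
finger_gap: 0.0597
```

```bash
python3 look.py
```

```text
[0.4882 0.1298 0.0744] [-12.8   1.   -0.7]
n 407 321 normal [0.252 0.007 0.968] tilt 14.6 c [-6.6  8.7 29.9] lo [-65. -43.  19.] hi [30. 53. 46.]
```

Call:
play_rows --commands '[{"slide":[0.5,0,5],"spin":0,"grip":60},{"slide":[1.5,0,10],"spin":0,"grip":60},{"slide":[2.5,0,15],"spin":0,"grip":60},{"slide":[4,0,20],"spin":0,"grip":60},{"slide":[6,0,25],"spin":0,"grip":60},{"slide":[8,0,30],"spin":0,"grip":60},{"slide":[10,0,35],"spin":0,"grip":60},{"slide":[13,-1,40],"spin":0,"grip":60}]'

```text
time: 5.98
position: [0.5002, 0.1289, 0.1147]
tcp_rot: [0.512, -0.482, 0.518, 0.487]
contact_force: [-23.8, 4.0, 10.3]
finger_gap: 0.0602
```

```bash
python3 look.py
```

```text
[0.5002 0.1289 0.1147] [-23.8   4.   10.3]
n 668 454 normal [0.56  0.013 0.829] tilt 34.0 c [-11.1   7.8  53. ] lo [-51. -42.  23.] hi [34. 53. 81.]
```

Call:
play_rows --commands '[{"slide":[-1,0,3],"spin":0,"grip":60},{"slide":[2.5,0,7],"spin":0,"grip":60},{"slide":[6,0,11],"spin":0,"grip":60},{"slide":[9,-1,15],"spin":0,"grip":60},{"slide":[13,-1,19],"spin":0,"grip":60},{"slide":[16,-1,22],"spin":0,"grip":60}]'

```text
time: 6.78
position: [0.5187, 0.128, 0.1379]
tcp_rot: [0.514, -0.483, 0.516, 0.486]
contact_force: [-14.6, -0.0, 12.8]
finger_gap: 0.0602
```

```bash
python3 look.py
```

```text
[0.5187 0.128  0.1379] [-14.6  -0.   12.8]
n 730 498 normal [ 0.775 -0.006  0.631] tilt 50.8 c [-2.3  9.1 61.9] lo [-34. -43.  21.] hi [ 32.  53. 101.]
```

Call:
play_rows --commands '[{"slide":[2.5,0,4],"spin":0,"grip":60},{"slide":[6,0,8],"spin":0,"grip":60},{"slide":[10,-1,11],"spin":0,"grip":60},{"slide":[14,-1,13],"spin":0,"grip":60},{"slide":[18,-1,16],"spin":0,"grip":60},{"slide":[22,-1,18],"spin":0,"grip":60},{"slide":[26,-2,20],"spin":0,"grip":60},{"slide":[30,-2,21],"spin":0,"grip":60}]'

```text
time: 7.82
position: [0.551, 0.1258, 0.1588]
tcp_rot: [0.515, -0.485, 0.515, 0.485]
contact_force: [-0.9, 0.2, 0.7]
finger_gap: 0.06
```

```bash
python3 look.py c3.png
```

```text
[0.551  0.1258 0.1588] [-0.9  0.2  0.7]
n 581 416 normal [0.95  0.011 0.312] tilt 71.8 c [16.   9.6 73.5] lo [  4. -43.  30.] hi [ 32.  53. 108.]
```

View pics/c3.png

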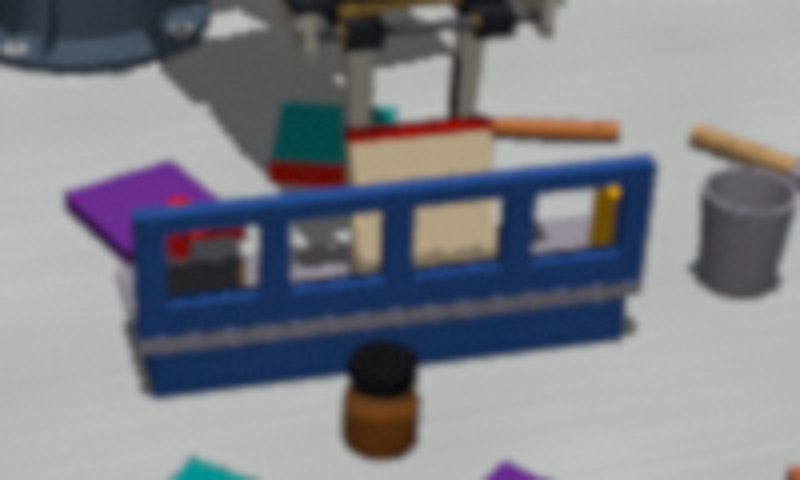

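Blank is up at about 72°, red edge at (420,130), with light contact. Continue to upright.

Call:
play_rows --commands '[{"slide":[4,0,1],"spin":0,"grip":60},{"slide":[8,-0.5,2],"spin":0,"grip":60},{"slide":[12,-1,3],"spin":0,"grip":60},{"slide":[16,-1,4],"spin":0,"grip":60},{"slide":[20,-1,4.5],"spin":0,"grip":60},{"slide":[24,-1.5,5],"spin":0,"grip":60},{"slide":[27,-2,5],"spin":0,"grip":60},{"slide":[30,-2,5],"spin":0,"grip":60},{"slide":[32,-2,5],"spin":0,"grip":60}]'

```text
time: 9.0
position: [0.5828, 0.1239, 0.1636]
tcp_rot: [0.515, -0.485, 0.515, 0.485]
contact_force: [0.0, -0.5, 0.9]
finger_gap: 0.0602
```

```bash
python3 look.py
```

```text
[0.5828 0.1239 0.1636] [ 0.  -0.5  0.9]Traceback (most recent call last):
  File "look.py", line 12, in <module>
    t=q[rng.choice(len(q),3,False)];n=np.cross(t[1]-t[0],t[2]-t[0]);n/=np.linalg.norm(n)+1e-9
        ~~~~~~~~~~^^^^^^^^^^^^^^^^
  File "numpy/random/_generator.pyx", line 864, in numpy.random._generator.Generator.choice
ValueError: a must be a positive integer unless no samples are taken
```

```bash
sed -i 's/(Q\[...,0\]<34)/(Q[...,0]<45)/' look.py; python3 look.py c4.png
```

```text
[0.5829 0.1239 0.1636] [-0.4  0.1  0.4]Traceback (most recent call last):
  File "look.py", line 12, in <module>
    t=q[rng.choice(len(q),3,False)];n=np.cross(t[1]-t[0],t[2]-t[0]);n/=np.linalg.norm(n)+1e-9
        ~~~~~~~~~~^^^^^^^^^^^^^^^^
  File "numpy/random/_generator.pyx", line 864, in numpy.random._generator.Generator.choice
ValueError: a must be a positive integer unless no samples are taken
```

```bash
sed -i 's/r>150/r>80/' look.py; python3 - <<'E'
s=open('look.py').read()
k=s.index('if len(sys');t=s[k:];s=s[:k]
j=s.index('b,g,r=');open('look.py','w').write(s[:j]+t.strip()+"\n"+s[j:])
E
python3 look.py c4.png
```

```text
[0.5828 0.1239 0.1636] [ 0.7  0.7 -0. ]
n 485 356 normal [ 1.     0.001 -0.007] tilt 90.4 c [37.4  9.7 64.5] lo [ 35. -43.  26.] hi [ 40.  53. 109.]
```

View pics/c4.png

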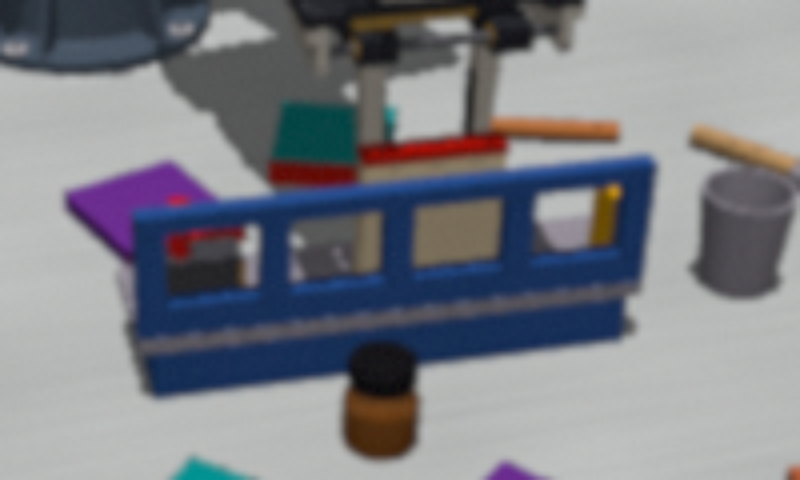

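Blank is upright (90.4°) and flush with the fence. Back off, lower, and press it gently mid-height to seat it.

Call:
play_rows --commands '[{"slide":[-10,0.5,0],"spin":0,"grip":60},{"slide":[-50,3,0],"spin":0,"grip":60},{"slide":[-50,3,-50],"spin":0,"grip":60},{"slide":[-50,3,-50],"spin":0,"grip":60},{"slide":[-20,1,-50],"spin":0,"grip":60},{"slide":[-8,0.5,-50],"spin":0,"grip":60},{"slide":[-4,0,-50],"spin":0,"grip":60},{"slide":[-1,0,-50],"spin":0,"grip":60},{"slide":[1,0,-50],"spin":0,"grip":60},{"slide":[2.5,0,-50],"spin":0,"grip":60},{"slide":[2.5,0,-50],"spin":0,"grip":60}]'

```text
time: 10.52
position: [0.5851, 0.1239, 0.1136]
tcp_rot: [0.515, -0.485, 0.515, 0.485]
contact_force: [-0.3, 0.0, 0.6]
finger_gap: 0.0601
```

Call:
play_rows --commands '[{"slide":[1,0,0],"spin":0,"grip":60},{"slide":[2,0,0],"spin":0,"grip":60},{"slide":[2,0,0],"spin":0,"grip":60}]'

```text
time: 10.9
position: [0.5851, 0.1239, 0.1136]
tcp_rot: [0.514, -0.484, 0.516, 0.486]
contact_force: [-13.1, -1.7, 9.3]
finger_gap: 0.0601
```

Call:
play_rows --commands '[{"slide":[-4,0,0],"spin":0,"grip":60},{"slide":[-12,1,0],"spin":0,"grip":60},{"slide":[-50,3,0],"spin":0,"grip":60},{"slide":[-60,3,60],"spin":0,"grip":60},{"slide":[-60,-60,100],"spin":0,"grip":50},{"slide":[-30,-120,100],"spin":0,"grip":50},{"slide":[-5,-172,100],"spin":0,"grip":50},{"slide":[-5,-172,100],"spin":0,"grip":50},{"slide":[-5,-172,100],"spin":0,"grip":50}]'

```text
time: 12.02
position: [0.5818, -0.0481, 0.2133]
tcp_rot: [0.515, -0.484, 0.515, 0.485]
contact_force: [-0.4, 0.1, -0.3]
finger_gap: 0.0498
```

```bash
python3 look.py
```

```text
[ 0.5818 -0.0481  0.2133] [-0.4  0.1 -0.3]
n 458 343 normal [ 1.     0.007 -0.012] tilt 90.7 c [37.4 10.6 63.3] lo [ 34. -43.  25.] hi [ 40.  53. 110.]
```

Call:
play_rows --commands '[{"slide":[0.5,0,-45],"spin":0,"grip":50},{"slide":[0.5,0,-80],"spin":0,"grip":50},{"slide":[0.5,0,-93],"spin":0,"grip":50},{"slide":[0.5,0,-93],"spin":0,"grip":50},{"slide":[0.5,0,-93],"spin":0,"grip":5},{"slide":[0.5,0,-93],"spin":0,"grip":5},{"slide":[0.5,0,-93],"spin":0,"grip":5},{"slide":[0.5,0,-93],"spin":0,"grip":5},{"slide":[0.5,0,-93],"spin":0,"grip":5}]'

```text
time: 13.2
position: [0.5828, -0.0482, 0.1209]
tcp_rot: [0.515, -0.485, 0.515, 0.484]
contact_force: [-1.4, -0.1, 2.3]
finger_gap: 0.0152
```

Call:
play_rows --commands '[{"slide":[1,15,0],"spin":0,"grip":5},{"slide":[2,30,0],"spin":0,"grip":5},{"slide":[3,45,0],"spin":0,"grip":5},{"slide":[3.5,60,0],"spin":0,"grip":5},{"slide":[4,68,0],"spin":0,"grip":5},{"slide":[4.5,74,0],"spin":0,"grip":5},{"slide":[5,80,0],"spin":0,"grip":5},{"slide":[5.5,86,0],"spin":0,"grip":5},{"slide":[5.5,92,0],"spin":0,"grip":5},{"slide":[6,98,0],"spin":0,"grip":5},{"slide":[6.5,104,0],"spin":0,"grip":5},{"slide":[6.5,110,0],"spin":0,"grip":5}]'

```text
time: 14.7
position: [0.5894, 0.062, 0.1209]
tcp_rot: [0.515, -0.485, 0.515, 0.484]
contact_force: [0.5, -3.9, 5.2]
finger_gap: 0.0155
```

```bash
python3 look.py
```

```text
[0.5894 0.062  0.1209] [ 0.5 -3.9  5.2]
n 429 308 normal [ 1.    -0.008 -0.019] tilt 91.1 c [37.6 19.3 68.4] lo [ 34. -41.  24.] hi [ 41.  52. 170.]
```

Blank still stands and is being driven. Continue gently to the stop.

Call:
play_rows --commands '[{"slide":[0.5,6,0],"spin":0,"grip":5},{"slide":[0.5,12,0],"spin":0,"grip":5},{"slide":[1,18,0],"spin":0,"grip":5},{"slide":[1.5,24,0],"spin":0,"grip":5},{"slide":[2,30,0],"spin":0,"grip":5},{"slide":[2,36,0],"spin":0,"grip":5},{"slide":[2.5,42,0],"spin":0,"grip":5},{"slide":[3,47,0],"spin":0,"grip":5},{"slide":[3,50,0],"spin":0,"grip":5},{"slide":[3,52,0],"spin":0,"grip":5}]'

```text
time: 16.0
position: [0.5925, 0.114, 0.1209]
tcp_rot: [0.515, -0.485, 0.515, 0.484]
contact_force: [1.7, -4.3, 5.0]
finger_gap: 0.0157
```

Call:
play_rows --commands '[{"slide":[0,1,0],"spin":0,"grip":5},{"slide":[0,2,0],"spin":0,"grip":5},{"slide":[0,2.5,0],"spin":0,"grip":5},{"slide":[0,2.5,0],"spin":0,"grip":5}]'

```text
time: 16.5
position: [0.5926, 0.1147, 0.1209]
tcp_rot: [0.514, -0.485, 0.515, 0.484]
contact_force: [0.6, -15.7, 6.7]
finger_gap: 0.0156
```

Call:
play_rows --commands '[{"slide":[0,1,0],"spin":0,"grip":5},{"slide":[0,1,0],"spin":0,"grip":5},{"slide":[0,1,0],"spin":0,"grip":32},{"slide":[0,-1,0],"spin":0,"grip":32},{"slide":[0,-1,0],"spin":0,"grip":32},{"slide":[0,-1,20],"spin":0,"grip":32},{"slide":[0,-1,60],"spin":0,"grip":32},{"slide":[0,-1,110],"spin":0,"grip":32},{"slide":[-60,-1,110],"spin":0,"grip":32},{"slide":[-120,-1,110],"spin":0,"grip":32},{"slide":[-180,-1,110],"spin":0,"grip":32},{"slide":[-180,-1,110],"spin":0,"grip":32}]'

```text
time: 18.0
position: [0.4087, 0.1156, 0.2305]
tcp_rot: [0.514, -0.484, 0.515, 0.485]
contact_force: [1.4, 0.3, 0.2]
finger_gap: 0.032
```

```bash
sed -i 's/abs(Q\[...,1\]-5)<48/abs(Q[...,1]-85)<60/' look.py; python3 look.py c5.png; python3 - <<'E'
from h import *
i=get_image("top");P=pts(i);C=i["color"].astype(int);b,g,r=C[...,0],C[...,1],C[...,2]
ex=np.array([.998,-.0617,0]);ey=np.array([.0617,.998,0]);o=np.array([.5748,.1191,.05])
Q=np.stack([(P-o)@ex,(P-o)@ey,(P-o)[...,2]],-1)*1000
red=(r>110)&(g<90)&(b<90)&(abs(Q[...,0])<60)&(abs(Q[...,1])<200)
for n,m in(("post",red&(abs(Q[...,2]-87)<8)),("blanktop",red&(abs(Q[...,2]-115)<8))):
    q=Q[m];print(n,len(q),q.mean(0).round(1),q.min(0).round(1),q.max(0).round(1)) if len(q) else print(n,0)
k=cv2.resize(i["color"][185:262,160:312],None,fx=5,fy=5,interpolation=cv2.INTER_CUBIC)
a=cv2.imread("pics/c5.png");cv2.imwrite("pics/f.png",np.vstack([a[:,:760][:300],k[:300]])[:600])
E
```

```text
[0.4087 0.1156 0.2305] [1.4 0.3 0.2]
n 474 339 normal [ 1.    -0.008 -0.013] tilt 90.7 c [37.6 94.1 65.2] lo [34. 36. 26.] hi [ 41. 139. 117.]
post 21 [18.5  4.9 86.3] [12.2 -8.2 79.4] [ 34.7 143.8  94.3]
blanktop 238 [ 25.7  89.6 115.5] [ 15.7  39.8 107.3] [ 35.6 139.5 122.5]
```

View pics/f.png

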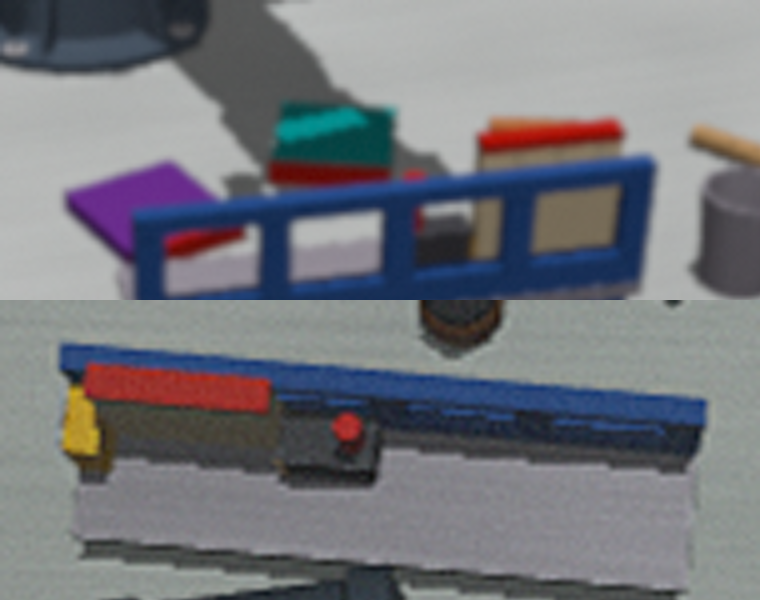

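The blank stands against the fence, red edge on top (top view 180,388), between the stop (85,420) and the jaw (330,440). The gripper is clear.

```bash
python3 -c "
from station import robot;print(robot.job_done())"
```

```text
the job is handed in; nothing more can be done
None
```

The cream blank now stands on its thin edge, flat against the fence with its red edge on top, held between the jaw and the yellow stop. I handed the job in at about 18 s of the 48 s allowed.

- **How:** I pushed the overhanging red edge toward the fence with both fingers and lifted it along the arc until the blank was upright. I pressed it flat at about 13 N. Then I gripped the jaw's post and drove the jaw and blank along the fence to the stop. The push read 15.7 N, and I added a last 1 mm before letting go.
- **Blank position (last images, taken after release):**
  - Tilt measured 90.7°, which is upright within the calibration error.
  - Its top is 115.5 mm above the bed.
  - In clamp coordinates it spans x 16 to 35 mm and y 40 to 139.5 mm, and the stop face is at y 140.
- **Force and clearance:** The highest reading I saw was about 24 N, sampled at the end of each move. The gripper was clear of everything at the end.
- **Weaker checks:**
  - The averaged position of the jaw post was spoiled by other pixels, so I judged the jaw touching the blank from the picture, the push force and the tool's travel of about 163 mm. That is close to the 165 mm expected.
  - I didn't measure the other objects again. Nothing was seen to move in the pictures I viewed.

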